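# Hang a pail on a safety hook

## Robot

A 6-joint arm with a two-finger parallel gripper is mounted at the origin on the work surface. World frame = base frame: x ahead of the robot, y to its left, z up, the work surface at z = 0. Lengths are in m, angles in rad, forces in N, time in s.
With the tool pointing down it reaches from about 0.25 to 0.775 m from the base axis. Payload 4 kg.
Tool frame: the origin (TCP) lies on the centre line of the jaws, within the pads' length; the fingertips stand 8 mm ahead of it and the grasp point (between the pads) lies 11 mm behind it; z points along the fingers, y is the direction in which the jaws open and shut (so a half turn about z gives the same grasp; the last joint's range is limited). The gripper opens to 94 mm and grips with 3 to 60 N. Pads are 16 mm wide; open, the fingers measure 119 mm over their backs; the gripper's body (75 mm by 177 mm) begins 78 mm behind the grasp point.
Start: joints at [1.124, 0.087, 1.371, -0, 1.684, -0.103], TCP at [0.185, 0.518, 0.214] pointing down, gripper open.
Joint ranges: [-3.1, 3.1], [-0.76, 2.03], [0.27, 2.55], [-1.08, 4.22], [0.17, 2.65], [-2.57, 2.57]. Speed limits (rad/s): [2.79, 2.79, 3.14, 3.14, 3.14, 3.14].

## Interface

Orientations are given as [roll, pitch, yaw] about the fixed x, y, z axes, in that order (R = Rz(yaw) Ry(pitch) Rx(roll)).
In Python, from bench import robot gives the robot as it stands.
- The arm moves only by the shell command python3 -m crank 'ROWS' [OPENING]. ROWS is JSON, a list of rows, each a list of 4 numbers: the shift along the tool's x, y, z scaled (see below), then the turn about the tool's z scaled (see below). A call has exactly 10 rows; each row shifts and turns the commanded pose from where the row before left it, along the tool's axes as they then stand; what a row does not reach is not made up. The controller multiplies each number of a shift by 0.2 m and each number of a turn by pi/2 rad. A row lasts 1/8 s, in which the tool goes at most 62.5 mm and 10.7 degrees, less where a joint would pass 70% of its speed; a pose out of reach is approached as far as the arm can. A call with a number of a shift or a turn outside -1 to 1 is refused whole. A call with a gripper value outside its range is refused whole. OPENING is the gripper command: -1 is fully open, 1 is shut, values between are in proportion, set as the call begins (- or left out, the last holds). The fingers move at their own pace and stop on an object; the grip force is fixed at half the most. Time passes only in rows, so rows that do not move let the fingers close, or fill a call up. It gives the time, the measured TCP pose, the force and the opening at its end, in the units of the state.
- robot.get_obs(): the state, without advancing time (a new reading comes with each control period).
- robot.snapshot(name): name is "side" or "top" or "wrist"; returns (picture, depth): 400x640x3 uint8, red, green, blue; 400x640 float32, m along the optical axis (not along the pixel's ray), 0 where there is no reading.
- robot.camera_params(name): a dict with "fx", "fy", "cx", "cy" (pixels), "world_from_camera" (4x4, takes a point from camera to world coordinates). Camera axes: x right, y down, z forward; pixel columns grow to the right and rows downward; lengths in m; the calibration is good to about 2 mm. A picture is of the moment at which its call begins: read the wrist's pose just before it. camera_params takes no time and is no camera call; for the wrist camera it gives the pose at the moment of the call.
- robot.close_job(): hands the job in, once; it reports no verdict.
The state is a dict: "time": time; "joint_positions": joint angles; "qvel": joint speeds; "joint_torque": joint torques, N m; "tool_pos": TCP position; "ee_rot": TCP orientation; "wrist_force": force on the tool from outside, world axes, zero at the start; "wrist_torque": the same for the moment, N m; "width": finger opening in m.
Only numpy, scipy, OpenCV 4.12 (cv2) and the standard library are available. Lean on these libraries where they do the work, as an engineer would, in place of code of your own. Each camera call takes 0.05 s, during which the arm holds its last target.

## Task

With a fingertip, swing the folded wire handle of the small pail upright while the pail stays standing where it is. Then carry the pail by its handle to the hook stand, feel for the hook's tip with the middle of the handle, and press it down gently past the spring latch until it is fully home and the latch has snapped shut over it; let go and leave the pail hanging at rest, clear of the bench. Disturb nothing else, do not tip the pail, and never push on the stand with more than 25 N.

Things in the scene. Friction and masses are not known exactly. Their poses are not given: they have to be found in the camera images.
- pail: Small lidded round white plastic pail, loose, 0.25 to 0.5 kg, 108 mm tall, the only pail with a handle (a bigger one at the back is a bystander). Origin: centre of its underside, z up. 92 mm across below 48 mm height, 100 mm above it, lid rim 110 mm across from 98 to 108 mm height. Its handle is folded to the pail's -x side, roughly toward the robot's right (-y).
- bail_hinge (a point): Middle of the handle's hinge axis, 85 mm above the pail's underside, on the pail's centre line; the axis runs along the pail's y. The ears that carry it are 20 mm round bosses from y = +-47 to +-62 mm.
- bail (a joint): Angle of the pail's wire handle (bail) about the pail's y; grows as it rises. 0: folded, 0.26 rad below level on the -x side; 1.83: upright; stop at 2.1. Starts at 0 to 0.3. Slightly stiff hinge (0.02 N m): it stays where it is left. The gap between the folded wire and the pail's wall is about 50 mm; a fingertip can push it up from beneath and outside.
- bail_crown (a point): Middle of the handle's straight top part, on the wire's axis, 105 mm from the hinge axis. z points away from the hinge (up when upright), y along the wire. Steel wire 5 mm thick; straight from y = -50 to +50 mm, then sloping to two sides at y = +-66 mm. Grip it beside the middle (say 34 mm off): the 14 mm wide hook has to take the middle.
- stand: Hook stand, fixed. Origin on the bench under the nominal seat, z up, y across the hook. A 22 mm post at x = +115 mm (base plate x 65 to 165, y +-60, 12 mm thick) carries a clamped steel arm that ends in an upward-open hook, 14 mm wide in y, its upturned tip on the -x side, roughly toward the robot. The handle's wire must lie along y, either way round.
- seat (a point): NOMINAL place of the wire's axis when it rests in the hook, 240 mm above the bench, axes as the stand's. The arm is clamped by hand: the real hook is up to 7 mm higher or lower and up to 8 mm farther along +-x than this point, and that is not measured: feel for it. The 12 mm thick arm starts 2.5 mm under the wire's axis. A wire against the tip lies at x = -1.5 mm.
- latch (a joint): Angle of the hook's spring latch: 0 shut and level, grows as pressed down (to 1.1). A wire at its free end needs 3 N at first, some 9 N to pass at about 0.5 rad: more than the pail's weight. It passes when it slides down in touch with the tip's inner face; 2 mm or more off that face it can jam under the flap. Once past, the latch snaps back to 0 above the wire, a few mm from the bottom.
- s_hook: Bystander: dark steel S-hook, 190 x 85 mm, 16 mm thick, lying near the middle of the bench. Origin at its centre on the bench.
- wrench: Bystander: 150 mm wrench lying nearest the robot. Origin at its centre.
- shackle: Bystander: small steel shackle, 70 x 66 mm, lying beyond the S-hook. Origin at its centre.
- stand_top (a point): Top of the stand's post, 258 mm above the bench. From the real seat the hook measures: tip's inner face flat at x = -4 mm, 30 mm high; above it a lip flaring to -x, top 38 mm high; latch flap 3 mm thick, 33 mm long, hinged at x = +30 mm, 19.5 mm high; latch post x = 36 to 48, 27 mm high. The pail's lid must pass below the arm: bring the handle in over the tip from -x.
Not all that is in view belongs to the job. Leave any red or yellow look-alike of the pail alone.

How it is judged:
By the outcome, as a careful person would: the job done as asked, in the order asked, and still so for the second after the job is handed in, with the robot touching nothing.
It also fails if it takes over 72 s, if anything falls off the work surface, if the arm or the gripper's body presses on something with over 40 N, if the wrist force passes 120 N, or if a joint passes its speed limit or range.

## Working session

There is one attempt and no reset: what is moved stays moved. The work goes in short steps, Python scripts to look and compute and a shell command to move; the robot and the scene stay as the last step left them, time stands still between calls to the robot, and variables do not carry over. Pictures are saved under pics/ and viewed, and the job is handed in when it is done.

```bash
ls; mkdir -p pics; python3 - <<'E'
from bench import robot
import cv2, numpy as np
o=robot.get_obs()
for k,v in o.items(): print(k,np.round(v,4))
for n in ["side","top","wrist"]:
    p=robot.camera_params(n); print(n,{k:np.round(v,3).tolist() for k,v in p.items()})
    im,d=robot.snapshot(n); cv2.imwrite(f"pics/{n}0.png",im[:,:,::-1]); np.save(f"pics/{n}0d.npy",d)
E
```

```text
pics
time 0.0
joint_positions [ 1.1239  0.0879  1.3722 -0.      1.6836 -0.1031]
qvel [ 0.002  -0.0003 -0.0004  0.0003  0.0015  0.0007]
joint_torque [ 4.00000e-04 -3.40174e+01 -3.02434e+01  7.18000e-02  3.29000e-02
 -2.00000e-04]
tool_pos [0.1852 0.5173 0.2123]
ee_rot [-3.1394e+00 -2.0000e-04  2.7978e+00]
wrist_force [ 0.5294  0.4841 -0.3685]
wrist_torque [-0.0038  0.0122  0.0174]
width 0.0937
side {'fx': 429.879, 'fy': 429.879, 'cx': 321.188, 'cy': 195.473, 'world_from_camera': [[0.952, -0.233, 0.199, 0.301], [-0.306, -0.681, 0.665, -0.623], [-0.02, -0.694, -0.72, 0.978], [0.0, 0.0, 0.0, 1.0]]}
top {'fx': 377.446, 'fy': 377.446, 'cx': 320.985, 'cy': 197.637, 'world_from_camera': [[-0.011, -0.976, 0.215, 0.298], [-1.0, 0.013, 0.004, 0.129], [-0.007, -0.215, -0.977, 1.268], [0.0, 0.0, 0.0, 1.0]]}
wrist {'fx': 329.529, 'fy': 329.529, 'cx': 321.825, 'cy': 205.837, 'world_from_camera': [[0.338, 0.905, 0.26, 0.11], [0.941, -0.324, -0.095, 0.545], [-0.002, 0.277, -0.961, 0.384], [0.0, 0.0, 0.0, 1.0]]}
```

View pics/side0.png

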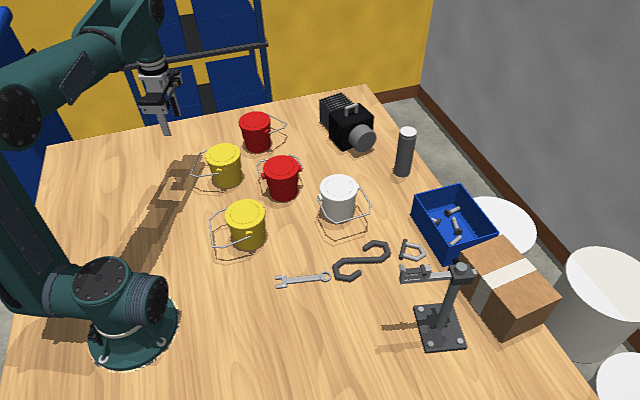

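View pics/top0.png

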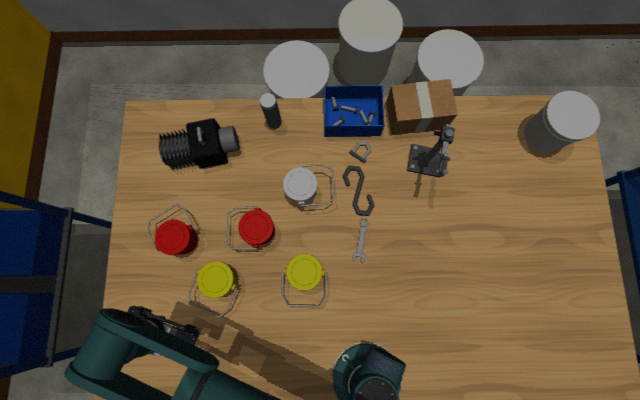

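View pics/wrist0.png

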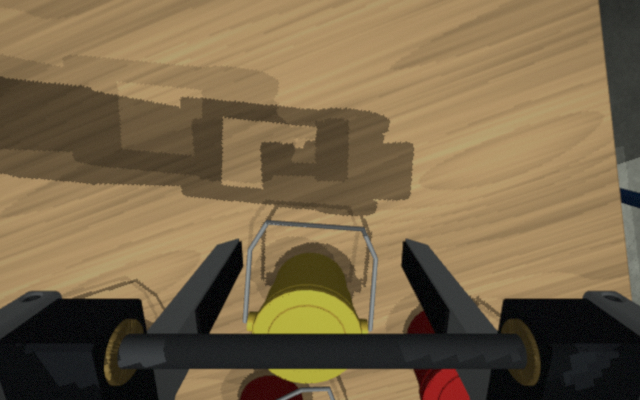

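The white pail with the handle is at side (340,198) and top (300,186). Red and yellow pails are look-alikes, and the white drums at the back are on the floor. Enlarging the pail and the stand.

```bash
python3 - <<'E'
import cv2, numpy as np
s=cv2.imread('pics/side0.png');t=cv2.imread('pics/top0.png')
a=cv2.resize(t[150:225,270:345],(600,600),interpolation=cv2.INTER_CUBIC)
cv2.imwrite('pics/c_pail_top.png',a)
a=cv2.resize(t[110:190,395:475],(560,560),interpolation=cv2.INTER_CUBIC)
cv2.imwrite('pics/c_stand_top.png',a)
cv2.imwrite('pics/c_pail_side.png',cv2.resize(s[165:240,310:385],(600,600),interpolation=cv2.INTER_CUBIC))
cv2.imwrite('pics/c_stand_side.png',cv2.resize(s[250:360,390:490],(545,600),interpolation=cv2.INTER_CUBIC))
E
```

```text
(no output)
```

View pics/c_pail_top.png

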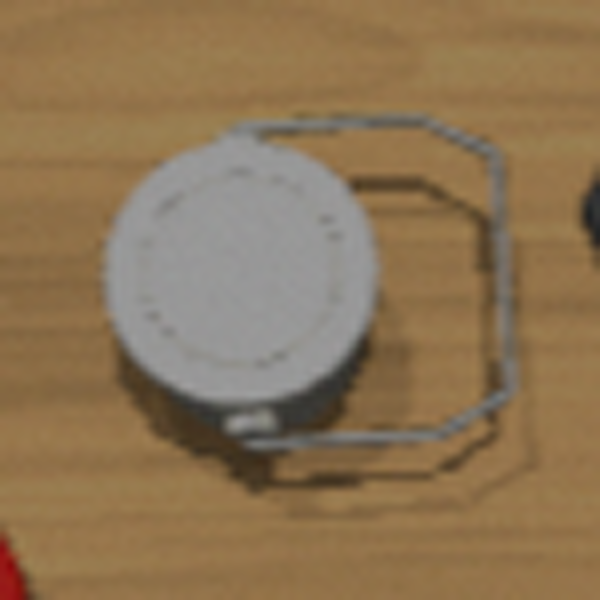

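View pics/c_stand_top.png

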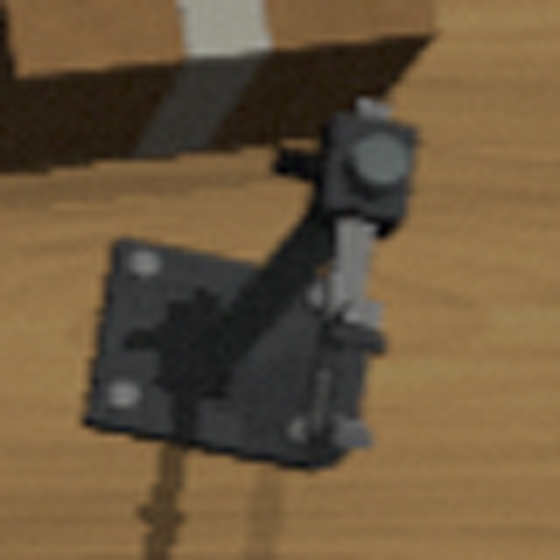

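View pics/c_pail_side.png

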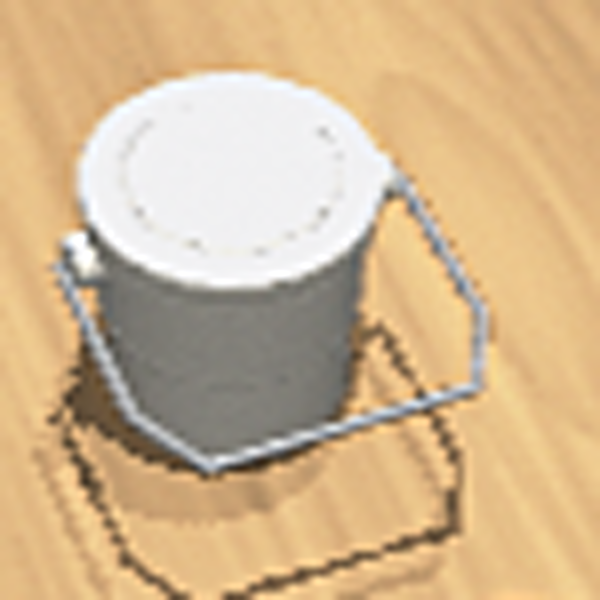

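View pics/c_stand_side.png

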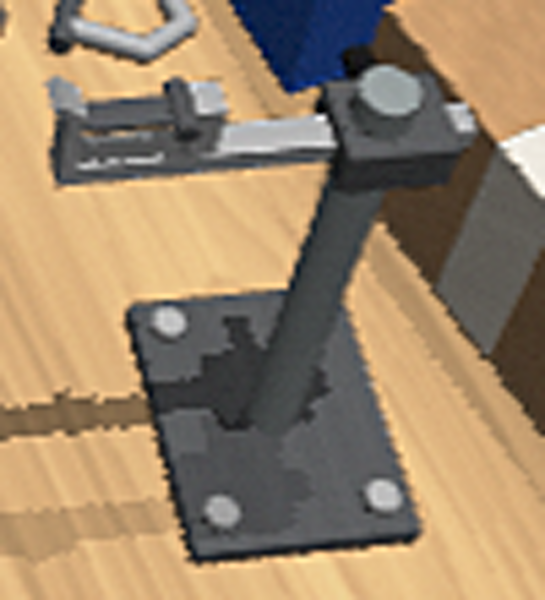

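```bash
cat > h.py <<'E'
import numpy as np, cv2
from bench import robot
def ray(cam,u,v,P=None):
    p=P or robot.camera_params(cam); T=np.array(p["world_from_camera"])
    d=T[:3,:3]@np.array([(u-p["cx"])/p["fx"],(v-p["cy"])/p["fy"],1.]); return T[:3,3],d
def onz(cam,u,v,z,P=None):
    o,d=ray(cam,u,v,P); return o+d*(z-o[2])/d[2]
def tri(*obs):
    A=np.zeros((3,3));b=np.zeros(3);R=[]
    for c,u,v in obs:
        o,d=ray(c,u,v); d=d/np.linalg.norm(d); M=np.eye(3)-np.outer(d,d); A+=M;b+=M@o; R.append((o,M))
    x=np.linalg.solve(A,b); return x,[float(np.linalg.norm(M@(x-o))) for o,M in R]
def proj(cam,X):
    p=robot.camera_params(cam); T=np.linalg.inv(np.array(p["world_from_camera"])); c=T[:3,:3]@X+T[:3,3]
    return p["fx"]*c[0]/c[2]+p["cx"],p["fy"]*c[1]/c[2]+p["cy"]
E
python3 - <<'E'
from h import *
np.set_printoptions(precision=4,suppress=True)
for c,box in (("top",(270,345,150,225)),("side",(310,385,165,240))):
    im=cv2.imread(f'pics/{c}0.png'); hsv=cv2.cvtColor(im,cv2.COLOR_BGR2HSV)
    m=((hsv[...,1]<25)&(hsv[...,2]>(140 if c=="top" else 225))).astype(np.uint8)
    mm=np.zeros_like(m); a,b,e,f=box; mm[e:f,a:b]=m[e:f,a:b]
    cs,_=cv2.findContours(mm,cv2.RETR_EXTERNAL,cv2.CHAIN_APPROX_NONE); k=max(cs,key=cv2.contourArea)
    k=cv2.convexHull(k)
    pts=np.array([onz(c,q[0]+0,q[1]+0,.108) for q in k[:,0].astype(float)])
    (x,y),r=cv2.minEnclosingCircle(pts[:,:2].astype(np.float32)); el=cv2.fitEllipse(k)
    print(c,"lid circ",x,y,r,"ellipse centre",el, onz(c,*el[0],.108))
print("A",tri(("top",332.25,169.4),("side",370.25,213.1)))
print("B",tri(("top",334,198.5),("side",336.5,223.5)))
print("post",tri(("top",449.7,132.9),("side",461.6,266.9)),onz("top",449.7,132.9,.258),onz("side",461.6,266.9,.258))
print("tip",tri(("top",445.3,171.7),("side",401.9,267.4)))
print("latchpost",tri(("top",395+367/7,110+313/7),("side",390+208/5.45,250+95/5.45)))
for n,u,v in (("b1",395+145/7,110+263/7),("b2",395+124/7,110+393/7),):print(n,onz("top",u,v,.016))
for n,u,v in (("s1",390+168/5.45,250+322/5.45),("s2",390+222/5.45,250+512/5.45),("s3",390+383/5.45,250+496/5.45)):print(n,onz("side",u,v,.016))
E
```

```text
top lid circ 0.6019827723503113 0.20211070775985718 0.05349697917699814 ellipse centre ((299.57989501953125, 183.40884399414062), (32.04167556762695, 32.89006805419922), 71.30174255371094) [0.6009 0.2014 0.108 ]
side lid circ 0.6000273823738098 0.1979288011789322 0.05531790107488632 ellipse centre ((338.6269226074219, 186.9300994873047), (26.12360954284668, 37.9820671081543), 90.67462158203125) [0.5989 0.1973 0.108 ]
A (array([0.655 , 0.096 , 0.0821]), [0.0014133401003166722, 0.0014133401003164653])
B (array([0.5562, 0.0923, 0.0802]), [0.00024011000580468044, 0.00024011000580471432])
post (array([ 0.7048, -0.2351,  0.2563]), [9.273848844381996e-05, 9.27384884439416e-05]) [ 0.7043 -0.2345  0.258 ] [ 0.7038 -0.236   0.258 ]
tip (array([ 0.5856, -0.2078,  0.2723]), [0.0001734538124424985, 0.0001734538124423652])
latchpost (array([ 0.637 , -0.2202,  0.2653]), [0.0001040497398965945, 0.00010404973989652472])
b1 [ 0.7488 -0.1985  0.016 ]
b2 [ 0.6813 -0.1838  0.016 ]
s1 [ 0.68   -0.1838  0.016 ]
s2 [ 0.6608 -0.2717  0.016 ]
s3 [ 0.7291 -0.2868  0.016 ]
```

```bash
python3 -m crank '[[0,0,-0.05,-0.08],[0,0,-0.05,-0.08],[0,0,-0.05,-0.08],[-0.2,-0.2,0,0],[-0.2,-0.2,0,0],[-0.2,-0.2,0,0],[-0.2,-0.2,0,0],[-0.2,-0.2,0,0],[-0.2,-0.2,0,0],[-0.2,-0.2,0,0]]' 0.5
```

```text
time: 1.4
tool_pos: [0.4755, 0.2458, 0.2432]
ee_rot: [3.141, -0.0, -3.108]
wrist_force: [0.4, 0.3, -0.4]
width: 0.0234
```

```bash
python3 -m crank '[[-0.12,-0.15,0,0],[-0.15,-0.2,0,0],[-0.15,-0.2,0,0],[-0.12,-0.15,0,0],[-0.08,-0.08,0,0],[0,0,0,0],[0,0,0,0],[0,0,0,0],[0,0,0,0],[0,0,0,0]]' && python3 - <<'E'
from h import *
o=robot.get_obs();print(o["tool_pos"],o["ee_rot"],o["wrist_force"])
P=robot.camera_params("wrist"); np.save('pics/P1.npy',P,allow_pickle=True)
im,d=robot.snapshot("wrist"); cv2.imwrite("pics/w1.png",im[:,:,::-1]); np.save("pics/w1d.npy",d)
E
```

```text
time: 2.65
tool_pos: [0.6034, 0.096, 0.2438]
ee_rot: [3.141, 0.0, -3.108]
wrist_force: [0.7, -0.4, -0.1]
width: 0.0237
[0.60337535 0.09602872 0.24375389] [ 3.14145485e+00  4.01269891e-04 -3.10753150e+00] [ 0.72527864 -0.41997449 -0.14599037]
```

View pics/w1.png

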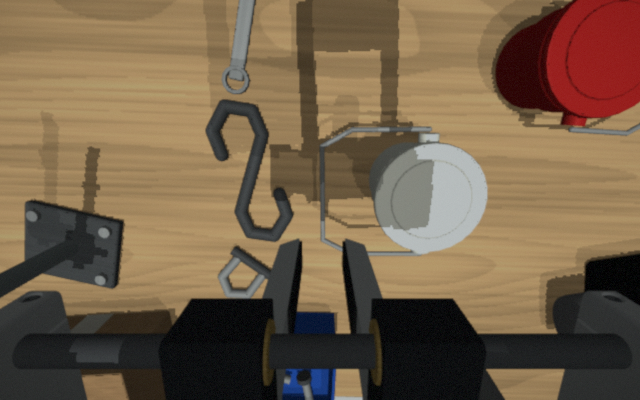

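```bash
python3 - <<'E'
from h import *
P=np.load('pics/P1.npy',allow_pickle=True).item()
for u,v in ((322.5,147),(323,238)):print(onz("wrist",u,v,.081,P))
d=np.load("pics/w1d.npy"); print(d[150:235:12,316:330].round(3))
im=cv2.imread("pics/w1.png");cv2.imwrite("pics/w1c.png",cv2.resize(im[110:310,250:510],(780,600),interpolation=cv2.INTER_CUBIC))
E
```

```text
[0.55828622 0.09465913 0.081     ]
[0.6560948  0.09849435 0.081     ]
[[0.412 0.411 0.412 0.329 0.328 0.327 0.329 0.328 0.411 0.412 0.412 0.412
  0.412 0.41 ]
 [0.415 0.416 0.415 0.333 0.331 0.332 0.33  0.332 0.416 0.416 0.415 0.416
  0.415 0.415]
 [0.42  0.42  0.42  0.421 0.334 0.333 0.335 0.335 0.    0.421 0.42  0.421
  0.421 0.42 ]
 [0.425 0.423 0.424 0.424 0.34  0.337 0.338 0.337 0.341 0.425 0.424 0.424
  0.426 0.425]
 [0.429 0.429 0.428 0.429 0.342 0.341 0.342 0.341 0.343 0.428 0.429 0.427
  0.431 0.429]
 [0.433 0.433 0.433 0.435 0.346 0.344 0.343 0.346 0.347 0.434 0.433 0.433
  0.433 0.433]
 [0.438 0.441 0.438 0.438 0.351 0.349 0.349 0.348 0.35  0.439 0.44  0.436
  0.437 0.438]
 [0.444 0.444 0.443 0.442 0.355 0.352 0.352 0.353 0.354 0.443 0.443 0.442
  0.443 0.445]]
```

View pics/w1c.png

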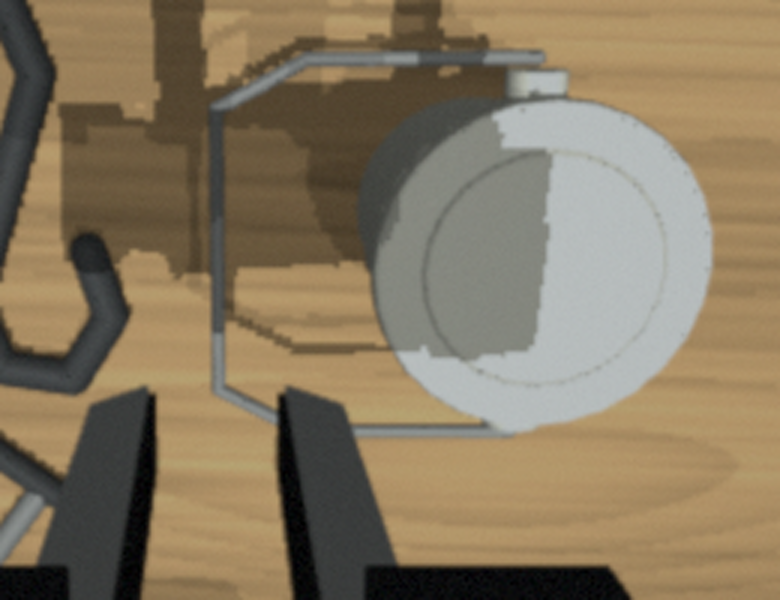

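```bash
python3 -m crank '[[0,0,0.1,0],[0,0,0.2,0],[0,0,0.2,0],[0,0,0.15,0],[0,0,0.1,0],[0,0,0.07,0],[0,0,0.02,0],[0,0,0,0],[0,0,0,0],[0,0,0,0]]' && python3 - <<'E'
from h import *
im,d=robot.snapshot("wrist"); cv2.imwrite("pics/w2.png",im[:,:,::-1])
im,d=robot.snapshot("side"); cv2.imwrite("pics/s2.png",cv2.resize(im[150:270,270:430,::-1],(800,600)))
E
```

```text
time: 3.95
tool_pos: [0.6042, 0.0955, 0.0765]
ee_rot: [3.142, 0.002, -3.108]
wrist_force: [-0.3, -0.1, -0.6]
width: 0.0233
```

View pics/w2.png

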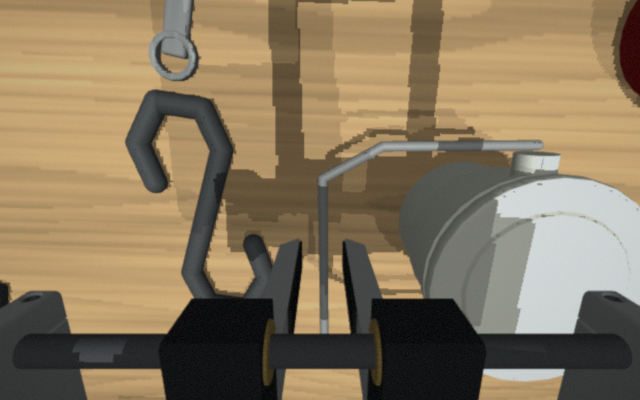

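View pics/s2.png

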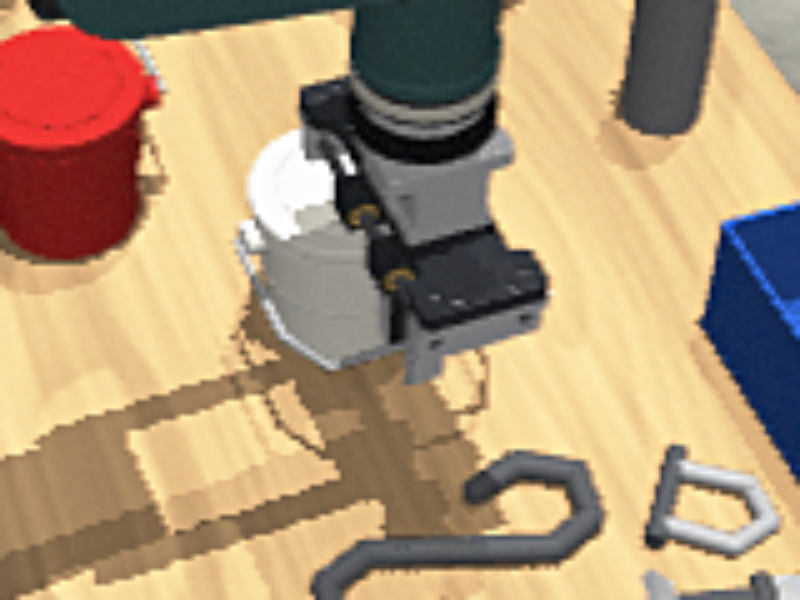

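```bash
python3 -m crank '[[0,0.03,0,0],[0,0.02,0,0],[0,0.008,-0.005,0],[0,0.002,-0.025,0],[0,0.002,-0.025,0],[0,0.002,-0.025,0],[0,0.004,-0.03,0],[0,0.005,-0.03,0],[0,0,0,0],[0,0,0,0]]' && python3 - <<'E'
from h import *
im,d=robot.snapshot("wrist"); cv2.imwrite("pics/w3.png",im[:,:,::-1])
im,d=robot.snapshot("side"); cv2.imwrite("pics/s3.png",cv2.resize(im[150:270,270:430,::-1],(800,600)))
E
```

```text
time: 5.3
tool_pos: [0.6033, 0.1098, 0.1037]
ee_rot: [-3.141, 0.001, -3.108]
wrist_force: [-0.2, -3.5, 1.8]
width: 0.0241
```

View pics/w3.png

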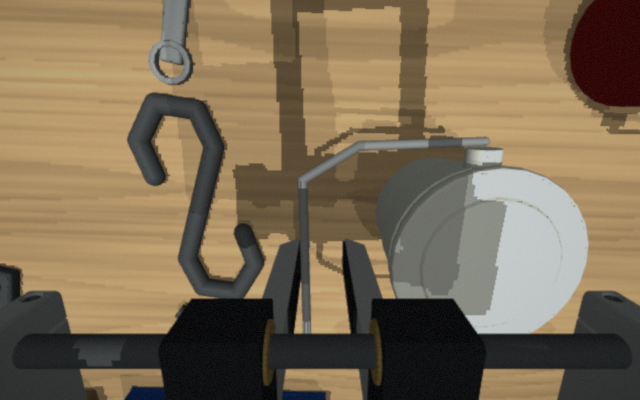

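View pics/s3.png

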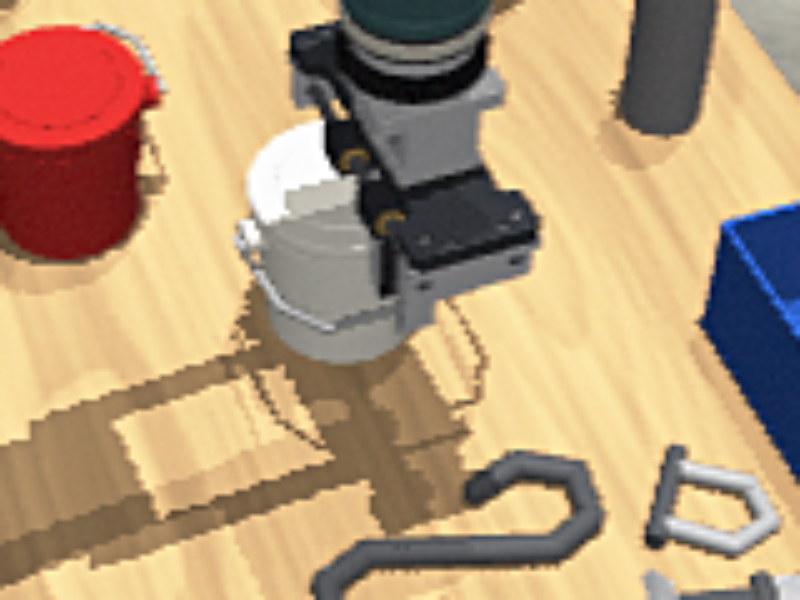

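```bash
python3 -m crank '[[0,0.021,-0.065,0],[0,0.021,-0.065,0],[0,0.047,-0.063,0],[0,0.047,-0.063,0],[0,0.06,-0.046,0],[0,0.06,-0.046,0],[0,0.055,-0.022,0],[0,0.055,-0.02,0],[0,0.04,-0.008,0],[0,0,0,0]]' && python3 - <<'E'
from h import *
im,d=robot.snapshot("wrist"); cv2.imwrite("pics/w4.png",im[:,:,::-1])
im,d=robot.snapshot("side"); cv2.imwrite("pics/s4.png",cv2.resize(im[130:250,270:430,::-1],(800,600)))
E
```

```text
time: 6.65
tool_pos: [0.6003, 0.1919, 0.1828]
ee_rot: [3.141, -0.0, -3.107]
wrist_force: [-0.3, -0.1, -0.5]
width: 0.0233
```

View pics/w4.png

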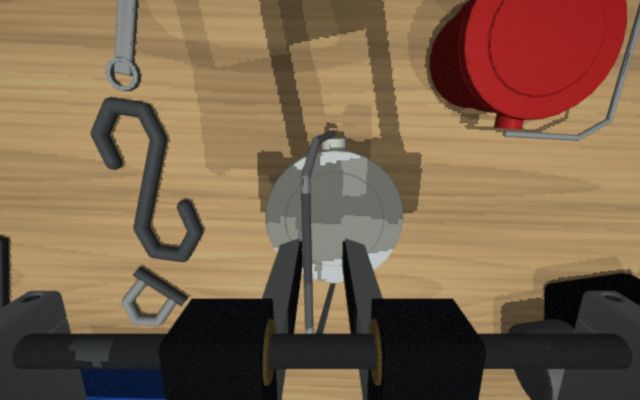

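View pics/s4.png

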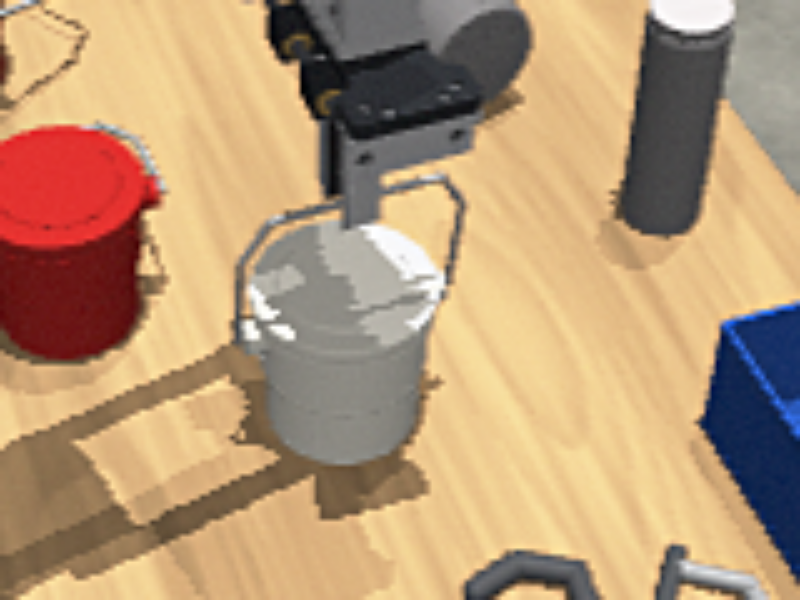

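```bash
python3 -m crank '[[0,0.02,-0.005,0],[0,0.03,-0.005,0],[0,0.02,0,0],[0,0.015,0,0],[0,0,0,0],[0,0,0,0],[0,0,0,0],[0,0,0,0],[0,0,0,0],[0,0,0,0]]' && python3 - <<'E'
from h import *
P=robot.camera_params("wrist"); np.save('pics/P5.npy',P,allow_pickle=True)
im,d=robot.snapshot("wrist"); cv2.imwrite("pics/w5.png",im[:,:,::-1])
im,d=robot.snapshot("top"); cv2.imwrite("pics/t5.png",cv2.resize(im[150:225,260:360,::-1],(800,600),interpolation=cv2.INTER_CUBIC))
E
```

```text
time: 8.0
tool_pos: [0.5999, 0.2082, 0.1851]
ee_rot: [3.142, 0.0, -3.108]
wrist_force: [-0.1, -0.5, 0.6]
width: 0.0236
```

View pics/w5.png

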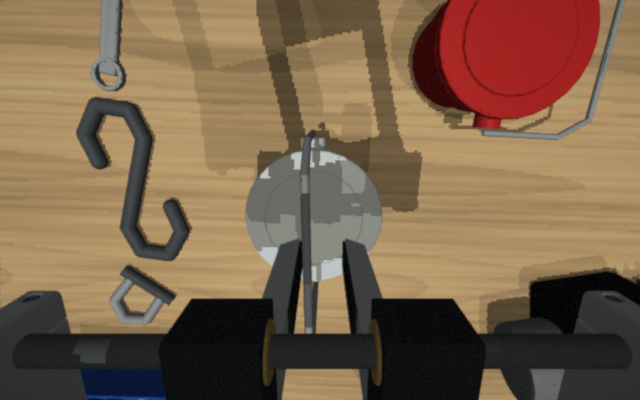

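View pics/t5.png

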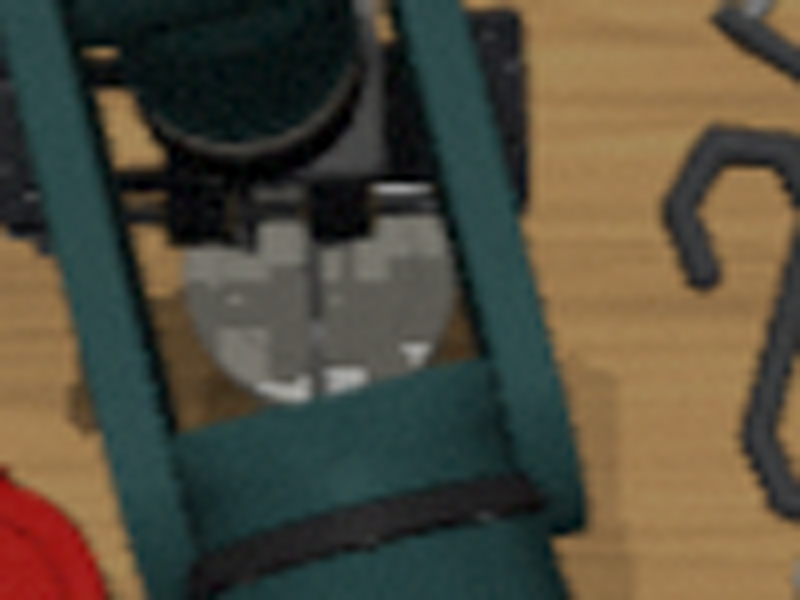

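```bash
python3 - <<'E'
from h import *
P=np.load('pics/P5.npy',allow_pickle=True).item()
print(onz("wrist",246,215,.103,P),onz("wrist",382,215,.103,P),onz("wrist",314,150,.108,P),onz("wrist",314,280.5,.108,P))
for u,v in((305.5,170),(306.5,230)):print(onz("wrist",u,v,.19,P))
E
```

```text
[0.60267115 0.14644413 0.103     ] [0.59913622 0.25624215 0.103     ] [0.54824971 0.20010871 0.108     ] [0.65704487 0.20289485 0.108     ]
[0.54915075 0.19766227 0.19      ]
[0.58169789 0.19880087 0.19      ]
```

```bash
python3 -m crank '[[0,0.012,0,0],[0,0,0,0],[0,-0.02,0,0],[0.03,-0.022,0.01,0],[0.06,0,0.02,0],[0.04,0,0,0],[0,0,0,0],[0,0,0,0],[0,0,0,0],[0,0,0,0]]' && python3 -m crank '[[0,0,0,0],[0,0,0,0],[0,0,0,0],[0,0,0,0],[0,0,0,0],[0,0,0,0],[0,0,0,0],[0,0,0,0],[0,0,0,0],[0,0,0,0]]' 1 && python3 - <<'E'
from h import *
P=robot.camera_params("wrist"); np.save('pics/P6.npy',P,allow_pickle=True)
im,d=robot.snapshot("wrist"); cv2.imwrite("pics/w6.png",im[:,:,::-1])
im,d=robot.snapshot("side"); cv2.imwrite("pics/s6.png",cv2.resize(im[130:250,270:430,::-1],(800,600)))
E
```

```text
time: 9.35
tool_pos: [0.5743, 0.2014, 0.179]
ee_rot: [3.142, 0.0, -3.108]
wrist_force: [0.2, -0.8, -0.9]
width: 0.0233
time: 10.6
tool_pos: [0.5741, 0.2013, 0.1791]
ee_rot: [3.142, 0.0, -3.108]
wrist_force: [0.9, -0.0, -0.1]
width: 0.0038
```

View pics/w6.png

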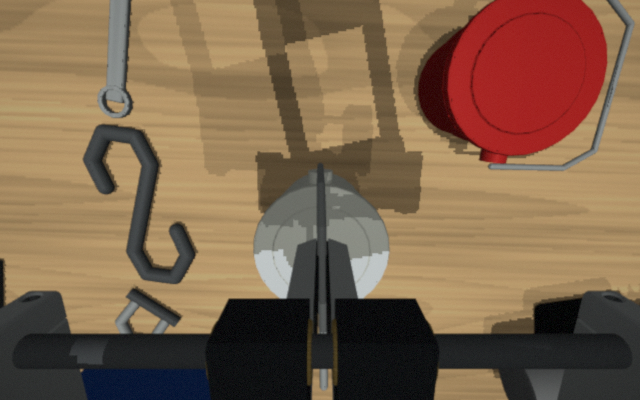

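View pics/s6.png

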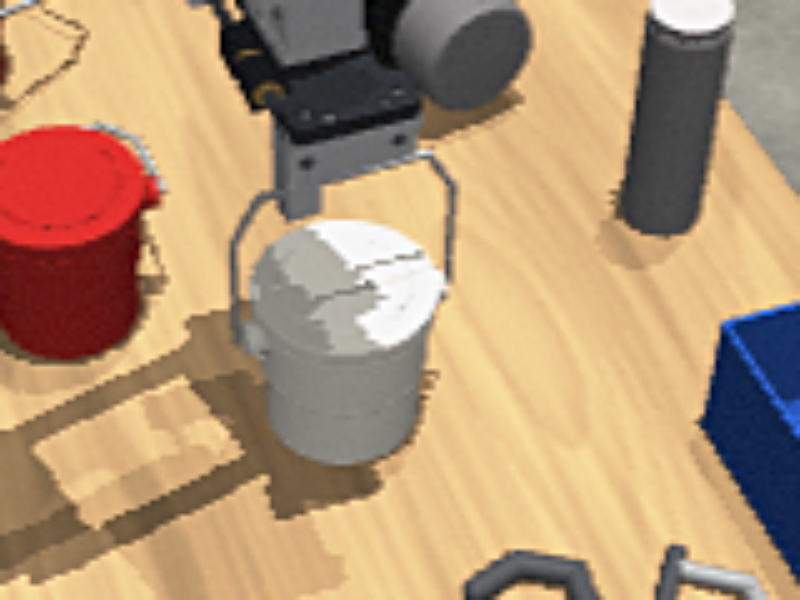

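```bash
python3 -m crank '[[0,0,-0.01,0],[0,0,-0.02,0],[0,0,-0.03,0],[0,0,-0.04,0],[0,0,-0.05,0],[0,0,-0.06,0],[0,0,-0.05,0],[0,0,-0.04,0],[0,0,-0.02,0],[0,0,0,0]]' && python3 - <<'E'
from h import *
im,d=robot.snapshot("wrist"); cv2.imwrite("pics/w7.png",im[:,:,::-1])
im,d=robot.snapshot("side"); cv2.imwrite("pics/s7.png",cv2.resize(im[80:230,230:430,::-1],(800,600)))
E
```

```text
time: 11.95
tool_pos: [0.5742, 0.2014, 0.2434]
ee_rot: [3.141, 0.0, -3.108]
wrist_force: [-0.2, 0.7, -4.4]
width: 0.004
```

View pics/s7.png

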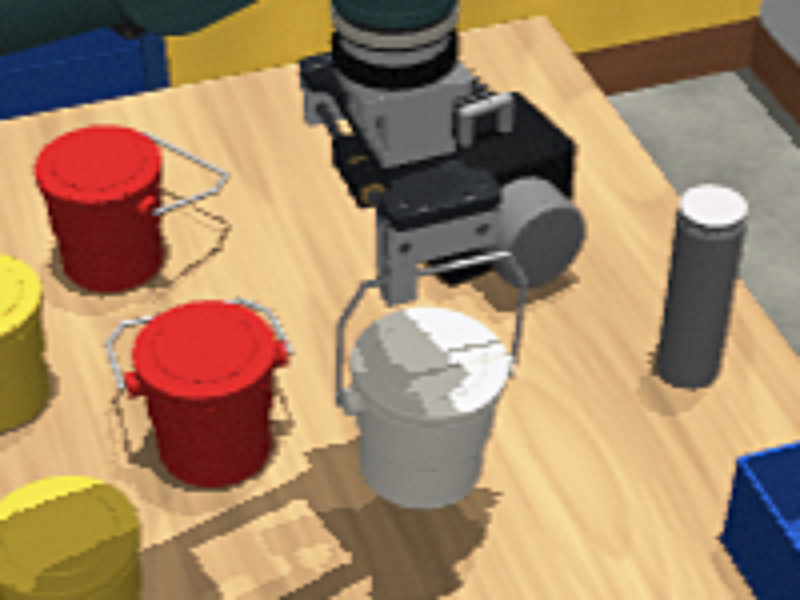

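View pics/w7.png

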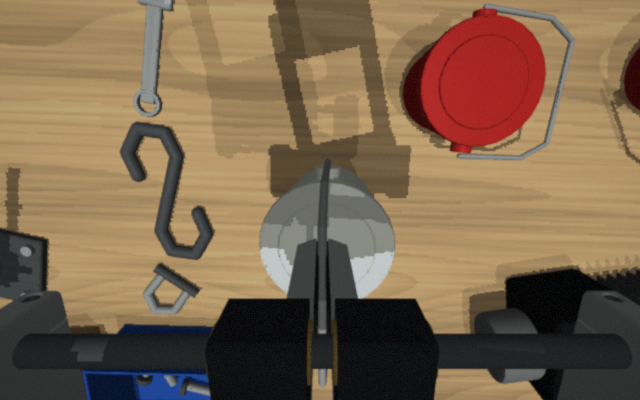

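```bash
python3 -m crank '[[0,0,-0.02,0.02],[0,0,-0.03,0.04],[0,0,-0.04,0.06],[0,0,-0.04,0.08],[0,0,-0.04,0.08],[0,0,-0.03,0.08],[0,0,-0.03,0.08],[0,0,0,0.08],[0,0,0,0.08],[0,0,0,0.08]]' && python3 -m crank '[[0,0,0,0.08],[0,0,0,0.08],[0,0,0,0.08],[0,0,0,0.08],[0,0,0,0.08],[0,0,0,0.05],[0,0,0,0.029],[0,0,0,0],[0,0,0,0],[0,0,0,0]]'
```

```text
time: 13.3
tool_pos: [0.5741, 0.2014, 0.2891]
ee_rot: [3.142, -0.0, 2.101]
wrist_force: [0.1, -0.5, -5.4]
width: 0.0038
time: 14.55
tool_pos: [0.5741, 0.2014, 0.2891]
ee_rot: [3.142, -0.0, 1.354]
wrist_force: [-0.2, -0.3, -4.9]
width: 0.0039
```

```bash
python3 -m crank '[[-0.03,0,0,0],[-0.06,0.01,0,0],[-0.09,0.01,0,0],[-0.12,0.01,0,0],[-0.14,0.01,0,0],[-0.15,0.01,0,0],[-0.15,0.01,0,0],[-0.15,0.01,0,0],[-0.15,0.01,0,0],[-0.15,0.01,0,0]]' && python3 -m crank '[[-0.15,0.01,0,0],[-0.14,0.01,0,0],[-0.12,0.01,0,0],[-0.1,0.01,0,0],[-0.07,0,0,0],[-0.05,0,0,0],[-0.03,0,0,0],[0,0,0,0],[0,0,0,0],[0,0,0,0]]' && python3 - <<'E'
from h import *
o=robot.get_obs();print(o["tool_pos"],o["ee_rot"])
for n in("wrist","side","top"):
  P=robot.camera_params(n); np.save(f'pics/P8{n}.npy',P,allow_pickle=True)
  im,d=robot.snapshot(n); cv2.imwrite(f"pics/{n}8.png",im[:,:,::-1]); np.save(f"pics/{n}8d.npy",d)
  if n=="side": cv2.imwrite("pics/s8c.png",cv2.resize(im[190:370,330:530,::-1],(660,594),interpolation=cv2.INTER_CUBIC))
  if n=="top": cv2.imwrite("pics/t8c.png",cv2.resize(im[110:210,380:480,::-1],(600,600),interpolation=cv2.INTER_CUBIC))
E
```

```text
time: 15.8
tool_pos: [0.5397, -0.0371, 0.2893]
ee_rot: [3.141, 0.0, 1.353]
wrist_force: [0.6, -0.2, -4.3]
width: 0.0036
time: 17.05
tool_pos: [0.5201, -0.1651, 0.2891]
ee_rot: [3.142, -0.0, 1.355]
wrist_force: [-0.2, 0.5, -5.0]
width: 0.0039
[ 0.52013032 -0.16506222  0.28911538] [ 3.14151496e+00 -2.46217429e-04  1.35517100e+00]
```

View pics/wrist8.png

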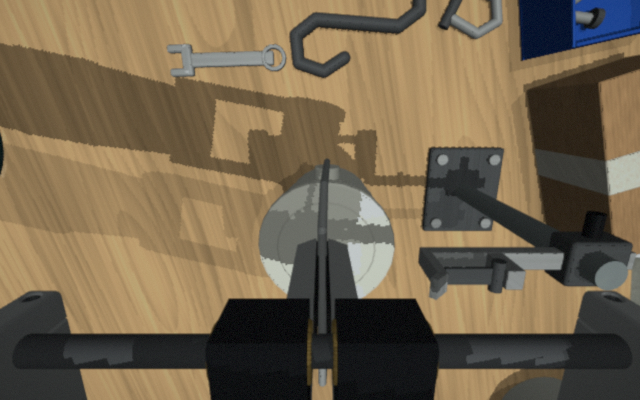

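View pics/s8c.png

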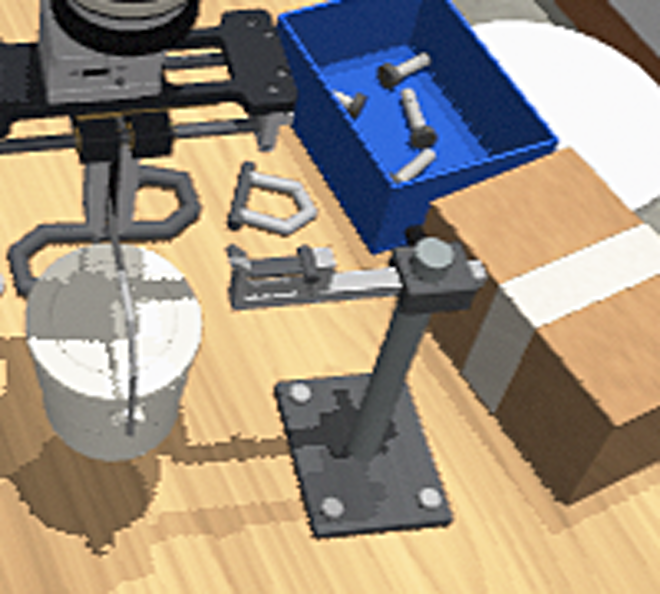

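View pics/t8c.png

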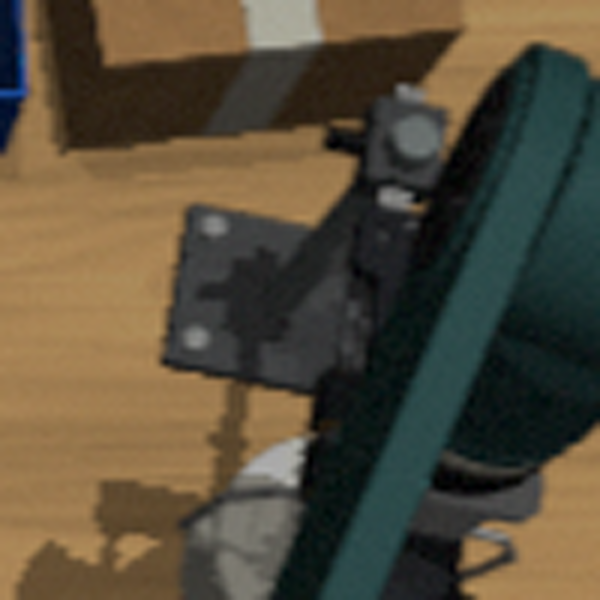

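```bash
python3 - <<'E'
from h import *
im=cv2.imread("pics/wrist8.png");cv2.imwrite("pics/w8c.png",cv2.resize(im[230:310,410:540],(780,480),interpolation=cv2.INTER_CUBIC))
s=cv2.imread("pics/side0.png");cv2.imwrite("pics/s0c.png",cv2.resize(s[258:290,395:480],(800,302),interpolation=cv2.INTER_CUBIC))
P=np.load('pics/P8wrist.npy',allow_pickle=True).item(); d=np.load('pics/wrist8d.npy'); T=np.array(P["world_from_camera"])
S=np.array([.592,-.2105]);a=-.216;X=np.array([np.cos(a),np.sin(a)]);Y=np.array([-X[1],X[0]])
for v in range(244,300,4):
  row=[]
  for u in range(418,530,6):
    z=d[v,u]; w=T@np.array([(u-P["cx"])/P["fx"]*z,(v-P["cy"])/P["fy"]*z,z,1])
    q=w[:2]-S; row.append("%4d,%4d,%4d"%(q@X*1000,q@Y*1000,w[2]*1000) if w[2]>.15 else "      .       ")
  print(v,"|".join(row))
E
```

```text
244       .       |      .       |      .       |      .       |      .       |      .       |      .       |      .       |      .       |      .       |      .       |      .       |      .       |      .       |      .       |      .       |      .       |      .       |      .       
248       .       |  -1,   9, 228|   2,   9, 229|   7,   9, 229|  12,   9, 229|  16,   9, 229|  21,   8, 228|  25,   9, 229|  30,   9, 228|  35,   8, 228|  39,   9, 229|  43,   9, 229|  48,   9, 229|  53,   9, 228|  58,   9, 228|  62,   9, 228|  66,   9, 229|  71,   9, 228|  76,   8, 227
252       .       |  -3,   9, 236|   0,   9, 236|   5,   8, 235|   9,   9, 236|  14,   9, 235|  18,   9, 236|  23,   8, 234|  27,   8, 235|  31,   9, 236|  36,   8, 235|  41,   8, 235|  44,   9, 236|  50,   8, 234|  54,   8, 235|  58,   9, 236|  63,   8, 235|  67,   9, 236|  72,   8, 235
256   -5,   2, 227|  -4,   7, 240|  -1,   8, 242|   5,   6, 236|  10,   5, 235|  14,   6, 236|  19,   5, 234|  23,   5, 235|  27,   6, 236|  31,   6, 236| -79, 109, 460|  41,   5, 235|  42,   8, 241|  46,   9, 242|  50,   9, 242|  59
[... 2238 characters left out ...]
 .       |      .       |  35,  -6, 260|  38,  -5, 262|      .       |  43,  -3, 266|  48,  -3, 265|  53,  -4, 264|      .       
292       .       |      .       | -10,  -1, 274|  -7,   0, 277|  -1,  -2, 271|      .       |      .       |      .       |      .       |      .       |      .       |      .       |      .       |  39,  -8, 261|      .       |      .       |      .       |      .       |      .       
296       .       |      .       | -10,  -4, 274|  -7,  -2, 276|      .       |      .       |      .       |      .       |      .       |      .       |      .       |      .       |      .       |      .       |      .       |      .       |      .       |      .       |      .
```

View pics/w8c.png

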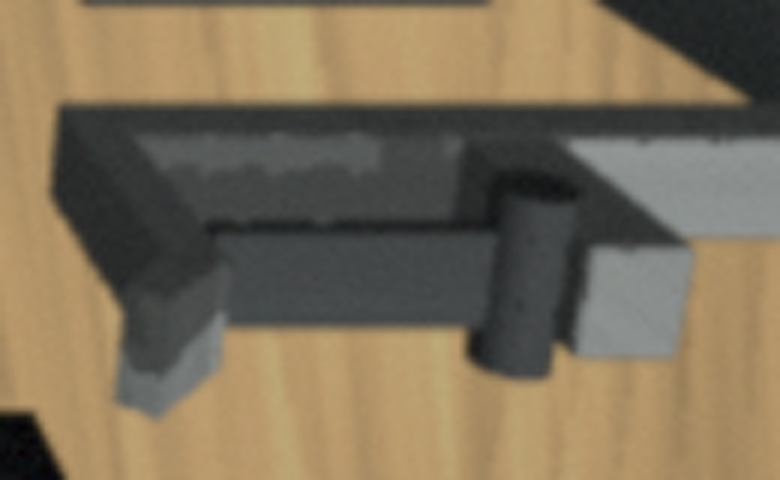

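View pics/s0c.png

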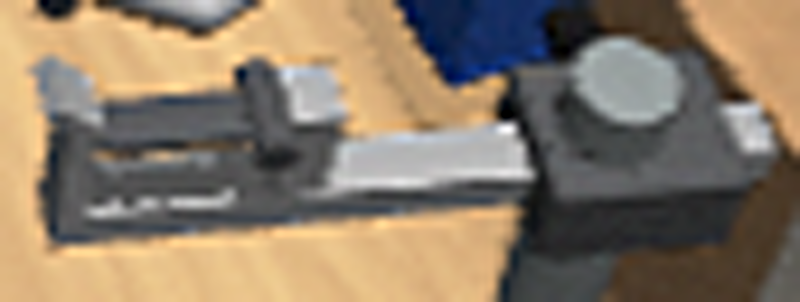

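```bash
python3 - <<'E'
from h import *
P=np.load('pics/P8wrist.npy',allow_pickle=True).item(); d=np.load('pics/wrist8d.npy'); T=np.array(P["world_from_camera"])
S=np.array([.592,-.2105]);a=-.216;X=np.array([np.cos(a),np.sin(a)]);Y=np.array([-X[1],X[0]])
for v in range(156,262,8):
  best=None
  for u in range(300,350):
    z=d[v,u]
    if z<=0: continue
    w=T@np.array([(u-P["cx"])/P["fx"]*z,(v-P["cy"])/P["fy"]*z,z,1]); q=w[:2]-S
    if w[2]>.24: best=best or []; best.append((u,q@X*1000,q@Y*1000,w[2]*1000))
  if best: b=np.array(best); print(v,len(b),np.median(b,axis=0).round(1), b[:,0].min(),b[:,0].max())
# lid plane
pts=[]
for v in range(190,290,4):
  for u in range(262,392,4):
    z=d[v,u]; w=T@np.array([(u-P["cx"])/P["fx"]*z,(v-P["cy"])/P["fy"]*z,z,1])
    if .2<w[2]<.235: pts.append([*( (w[:2]-S)@np.array([X,Y]).T),w[2]])
pts=np.array(pts);A=np.c_[pts[:,:2],np.ones(len(pts))]
c=np.linalg.lstsq(A,pts[:,2],rcond=None)[0];print("lid slope x,y",c, "n",len(pts), pts[:,:2].min(0),pts[:,:2].max(0))
E
```

```text
172 7 [325.  -77.1  71.5 249.8] 322.0 328.0
180 7 [323.  -78.4  70.5 270.2] 320.0 327.0
188 9 [323.  -78.5  67.3 277.4] 319.0 327.0
196 9 [323.  -78.5  64.  283. ] 319.0 327.0
204 10 [322.5 -78.8  60.8 288. ] 318.0 327.0
212 9 [322.  -79.   57.9 293.3] 318.0 326.0
220 9 [322.  -79.   55.2 298.8] 318.0 326.0
228 10 [321.5 -79.3  52.4 303.1] 317.0 326.0
236 10 [321.5 -79.3  48.  303. ] 317.0 326.0
244 46 [322.5 -78.8  38.5 290.8] 300.0 345.0
252 47 [324.  -78.   38.5 301.6] 300.0 347.0
260 50 [324.5 -77.7  38.2 310.5] 300.0 349.0
lid slope x,y [0.0491532  0.03049257 0.22159069] n 532 [-0.12828885 -0.03140468] [-0.02420081  0.05255655]
```

```bash
python3 -m crank '[[0,0,0.02,0],[0,0.01,0.025,0],[0,0.03,0,0],[0,0.05,0,0],[0,0.07,0,0],[0,0.08,0,0],[0,0.08,0,0],[0,0.06,0,0],[0,0.05,0,0],[0,0.03,0,0]]' && python3 -m crank '[[0,0,0,0],[0,0,0,0],[0,0,0,0],[0,0,0,0],[0,0,0,0],[0,0,0,0],[0,0,0,0],[0,0,0,0],[0,0,0,0],[0,0,0,0]]' && python3 - <<'E'
from h import *
o=robot.get_obs();print(o["tool_pos"],o["ee_rot"],o["wrist_force"],o["wrist_torque"])
for n in("wrist","side"):
  P=robot.camera_params(n); np.save(f'pics/P9{n}.npy',P,allow_pickle=True)
  im,d=robot.snapshot(n); cv2.imwrite(f"pics/{n}9.png",im[:,:,::-1]); np.save(f"pics/{n}9d.npy",d)
  if n=="side": cv2.imwrite("pics/s9c.png",cv2.resize(im[190:340,350:550,::-1],(800,600),interpolation=cv2.INTER_CUBIC))
E
```

```text
time: 18.45
tool_pos: [0.6105, -0.1855, 0.2798]
ee_rot: [-3.141, -0.0, 1.354]
wrist_force: [0.4, 0.3, -4.2]
width: 0.0039
time: 19.7
tool_pos: [0.6099, -0.1854, 0.2801]
ee_rot: [3.142, -0.0, 1.354]
wrist_force: [0.7, 0.1, -5.3]
width: 0.0035
[ 0.60985781 -0.18536764  0.28005806] [ 3.14158897e+00 -9.71888165e-05  1.35421350e+00] [ 0.68926945  0.08689058 -5.30114609] [ 0.04979499  0.13220298 -0.01741057]
```

View pics/wrist9.png

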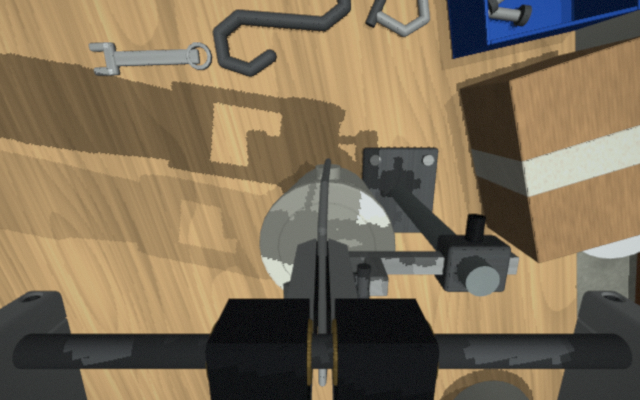

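View pics/s9c.png

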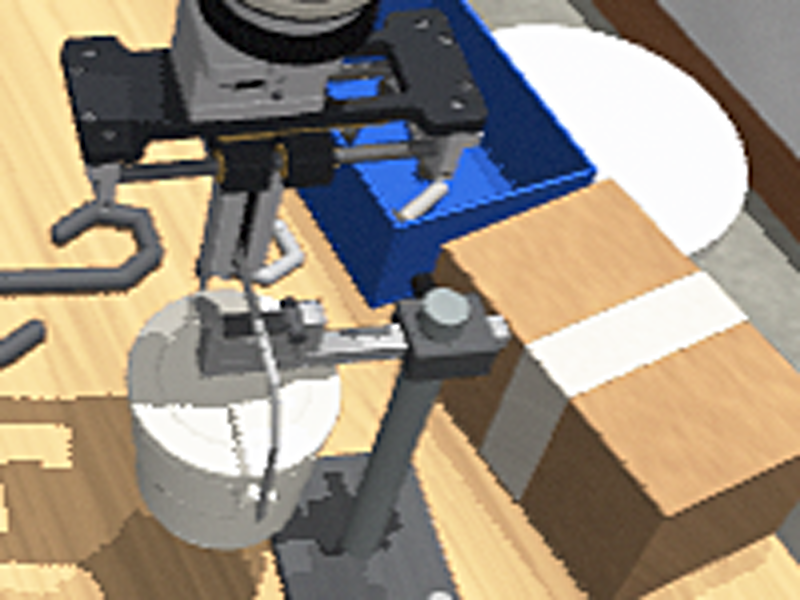

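```bash
python3 -m crank '[[0,0,0.02,0],[0,0,0.03,0],[0,0,0.03,0],[0,0,0.025,0],[0,0,0.015,0],[0,0,0.005,0],[0,0,0,0],[0,0,0,0],[0,0,0,0],[0,0,0,0]]' && python3 - <<'E'
from h import *
o=robot.get_obs();print(o["tool_pos"],o["wrist_force"],o["wrist_torque"])
E
```

```text
time: 21.05
tool_pos: [0.6099, -0.1854, 0.2552]
ee_rot: [3.141, -0.0, 1.354]
wrist_force: [-0.8, 0.5, -4.4]
width: 0.0039
[ 0.60990427 -0.18536194  0.25522177] [-0.76633951  0.46273519 -4.37167277] [ 0.07185421  0.08750282 -0.01806973]
```

```bash
python3 -m crank '[[0,-0.01,0,0],[0,-0.01,0,0],[0,-0.005,0,0],[0,-0.005,0,0],[0,0,0,0],[0,0,0,0],[0,0,0,0],[0,0,0,0],[0,0,0,0],[0,0,0,0]]'; python3 -m crank '[[0,-0.005,0,0],[0,-0.005,0,0],[0,0,0,0],[0,0,0,0],[0,0,0,0],[0,0,0,0],[0,0,0,0],[0,0,0,0],[0,0,0,0],[0,0,0,0]]'
```

```text
time: 22.3
tool_pos: [0.604, -0.1841, 0.2551]
ee_rot: [3.142, -0.0, 1.354]
wrist_force: [0.5, -0.9, -4.6]
width: 0.0038
time: 23.55
tool_pos: [0.6021, -0.1836, 0.2551]
ee_rot: [3.141, -0.0, 1.354]
wrist_force: [2.2, -0.5, -6.1]
width: 0.0038
```

```bash
python3 -m crank '[[0,-0.004,0,0],[0,0,0,0],[0,0,0,0],[0,0,0,0],[0,0,0,0],[0,0,0,0],[0,0,0,0],[0,0,0,0],[0,0,0,0],[0,0,0,0]]'; python3 -c "
from bench import robot
for i in range(2):
  o=robot.get_obs();print(o['tool_pos'],o['wrist_force'],o['wrist_torque'])"
```

```text
time: 24.8
tool_pos: [0.6015, -0.1835, 0.2551]
ee_rot: [3.141, -0.0, 1.354]
wrist_force: [6.2, -1.8, -5.6]
width: 0.0036
[ 0.60151672 -0.18346855  0.25513024] [ 6.16695794 -1.79318797 -5.57864353] [-0.075453   -0.78705349  0.14464441]
[ 0.60151672 -0.18346855  0.25513024] [ 6.16695794 -1.79318797 -5.57864353] [-0.075453   -0.78705349  0.14464441]
```

```bash
python3 -m crank '[[0,0,0.006,0],[0,0,0.006,0],[0,0,0.006,0],[0,0,0.006,0],[0,0,0.006,0],[0,0,0.006,0],[0,0,0.006,0],[0,0,0,0],[0,0,0,0],[0,0,0,0]]'; python3 -c "
from bench import robot
for i in range(1):
  o=robot.get_obs();print(o['tool_pos'],o['wrist_force'],o['wrist_torque'])"
```

```text
time: 26.05
tool_pos: [0.6015, -0.1836, 0.2468]
ee_rot: [3.141, 0.0, 1.354]
wrist_force: [4.5, 0.1, 1.4]
width: 0.0041
[ 0.60148738 -0.18356199  0.24684476] [4.51987626 0.05114243 1.41014333] [-0.21196119 -0.83467818  0.06185414]
```

```bash
python3 -m crank '[[0,-0.001,0.005,0],[0,-0.001,0.005,0],[0,0,0.005,0],[0,0,0.005,0],[0,0,0.005,0],[0,0,0.005,0],[0,0,0,0],[0,0,0,0],[0,0,0,0],[0,0,0,0]]'; python3 -c "
from bench import robot
for i in range(1):
  o=robot.get_obs();print(o['tool_pos'],o['wrist_force'],o['wrist_torque'])"
```

```text
time: 27.3
tool_pos: [0.6014, -0.1836, 0.2416]
ee_rot: [3.139, 0.0, 1.354]
wrist_force: [4.6, -1.0, 2.1]
width: 0.0039
[ 0.60141919 -0.18361096  0.24156626] [ 4.64788698 -0.95557965  2.05368941] [-0.26154219 -0.86983304  0.14020795]
```

```bash
python3 - <<'E'
from h import *
im,d=robot.snapshot("side"); cv2.imwrite("pics/s10c.png",cv2.resize(im[240:300,380:460,::-1],(800,600),interpolation=cv2.INTER_CUBIC))
im,d=robot.snapshot("wrist"); cv2.imwrite("pics/w10.png",im[:,:,::-1]);np.save("pics/w10d.npy",d)
E
```

```text
(no output)
```

View pics/s10c.png

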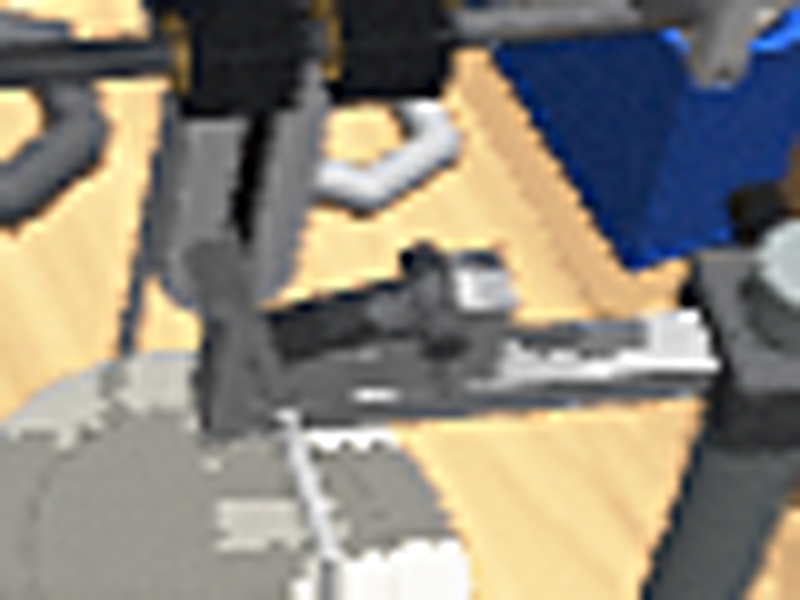

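View pics/w10.png

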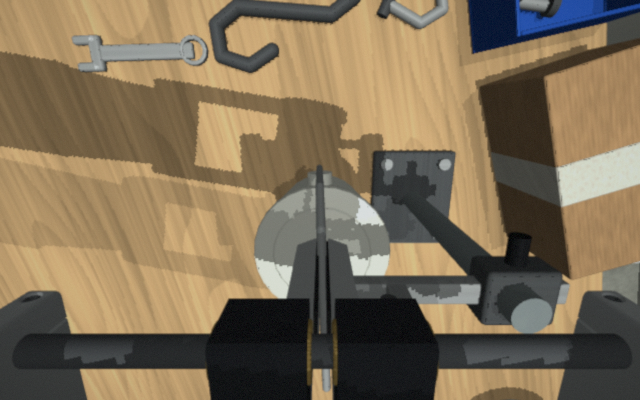

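```bash
python3 -m crank '[[0,0,0.005,0],[0,0,0.005,0],[0,0,0.005,0],[0,0,0.005,0],[0,0,0.005,0],[0,0,0.005,0],[0,0,0,0],[0,0,0,0],[0,0,0,0],[0,0,0,0]]'; python3 -c "
from bench import robot
for i in range(1):
  o=robot.get_obs();print(o['tool_pos'],o['wrist_force'],o['wrist_torque'])"
```

```text
time: 28.65
tool_pos: [0.6013, -0.1837, 0.2357]
ee_rot: [3.139, 0.0, 1.354]
wrist_force: [4.0, -0.4, 5.0]
width: 0.0037
[ 0.60132607 -0.18365685  0.23571278] [ 3.96276963 -0.35027985  4.99271033] [-0.30490114 -0.78329131  0.10528532]
```

```bash
python3 -m crank '[[0,-0.001,0.004,0],[0,-0.001,0.004,0],[0,0,0.004,0],[0,0,0.004,0],[0,0,0.004,0],[0,0,0,0],[0,0,0,0],[0,0,0,0],[0,0,0,0],[0,0,0,0]]'; python3 -c "
from bench import robot
for i in range(1):
  o=robot.get_obs();print(o['tool_pos'],o['wrist_force'],o['wrist_torque'])"
```

```text
time: 29.9
tool_pos: [0.6012, -0.1836, 0.2322]
ee_rot: [3.138, 0.001, 1.354]
wrist_force: [6.0, -1.7, 6.2]
width: 0.0041
[ 0.60122176 -0.18363082  0.23223939] [ 6.02234078 -1.72989435  6.17111639] [-0.29783859 -0.90143919  0.15527845]
```

```bash
python3 -m crank '[[0,0,0.003,0],[0,0,0.003,0],[0,0,0.004,0],[0,0,0,0],[0,0,0,0],[0,0,0,0],[0,0,0,0],[0,0,0,0],[0,0,0,0],[0,0,0,0]]'; python3 - <<'E'
from h import *
o=robot.get_obs();print(o['tool_pos'],o['wrist_force'],o['wrist_torque'])
im,d=robot.snapshot("side"); cv2.imwrite("pics/s11c.png",cv2.resize(im[240:300,380:460,::-1],(800,600),interpolation=cv2.INTER_CUBIC))
E
```

```text
time: 31.15
tool_pos: [0.601, -0.1833, 0.2275]
ee_rot: [3.141, -0.0, 1.354]
wrist_force: [7.2, -1.9, -0.6]
width: 0.0034
[ 0.60098553 -0.18332364  0.22750907] [ 7.21056716 -1.93404343 -0.59799775] [-0.26990601 -1.18369127  0.22332668]
```

View pics/s11c.png

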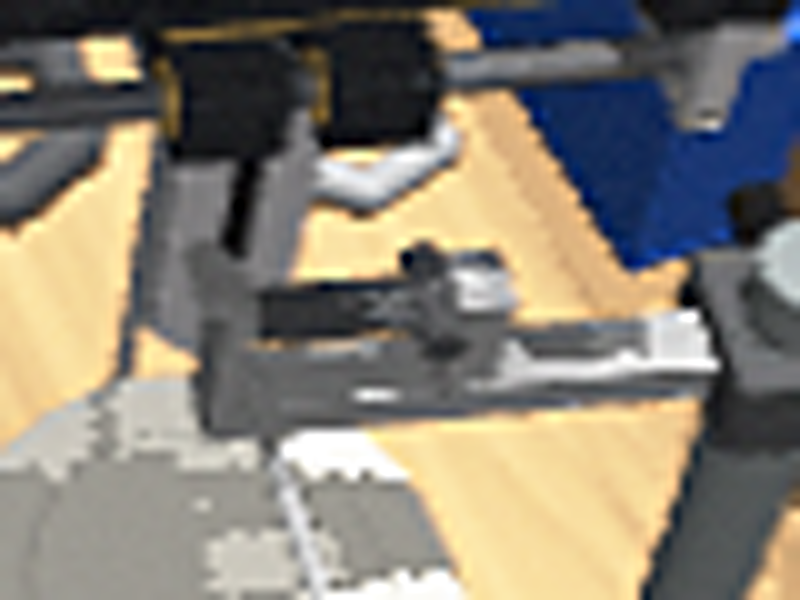

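```bash
python3 -m crank '[[0,0.003,0,0],[0,0.003,0.002,0],[0,0,0.002,0],[0,0,0.002,0],[0,0,0,0],[0,0,0,0],[0,0,0,0],[0,0,0,0],[0,0,0,0],[0,0,0,0]]'; python3 - <<'E'
from h import *
o=robot.get_obs();print(o['tool_pos'],o['wrist_force'],o['wrist_torque'])
im,d=robot.snapshot("side"); cv2.imwrite("pics/s12c.png",cv2.resize(im[240:300,380:460,::-1],(800,600),interpolation=cv2.INTER_CUBIC))
E
```

```text
time: 32.45
tool_pos: [0.6015, -0.1835, 0.2274]
ee_rot: [-3.141, -0.0, 1.354]
wrist_force: [3.1, -0.6, -0.1]
width: 0.0039
[ 0.60151264 -0.1834845   0.22735112] [ 3.08318872 -0.59605689 -0.13455921] [-0.11863769 -0.45434803  0.06273914]
```

View pics/s12c.png

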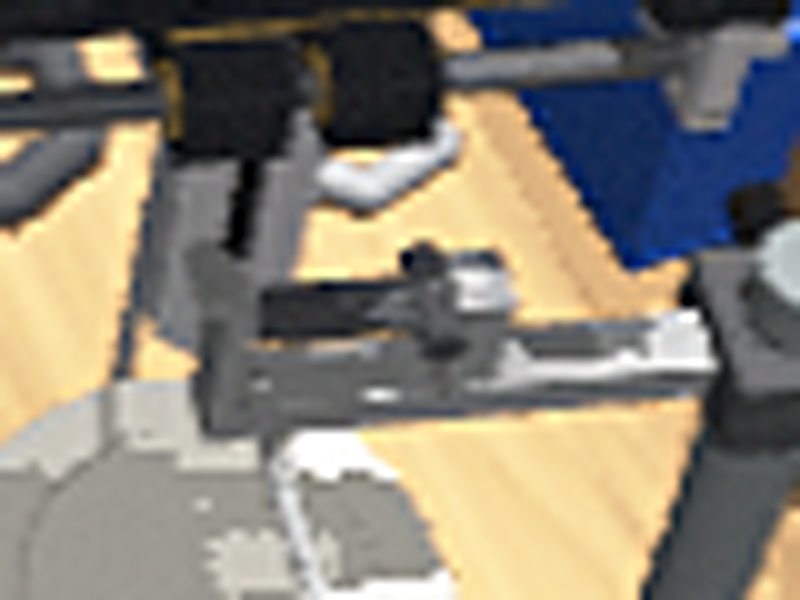

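```bash
python3 -m crank '[[0,0.001,0.003,0],[0,0,0.003,0],[0,0,0,0],[0,0,0,0],[0,0,0,0],[0,0,0,0],[0,0,0,0],[0,0,0,0],[0,0,0,0],[0,0,0,0]]'; python3 - <<'E'
from h import *
o=robot.get_obs();print(o['tool_pos'],o['wrist_force'],o['wrist_torque'])
E
```

```text
time: 33.75
tool_pos: [0.6019, -0.1836, 0.2264]
ee_rot: [3.141, -0.0, 1.354]
wrist_force: [1.4, 1.3, 4.8]
width: 0.0034
[ 0.60190557 -0.18355075  0.22644084] [1.38895652 1.29726957 4.84253437] [ 0.10684147 -0.24098003  0.02870622]
```

```bash
python3 -m crank '[[0,0,-0.004,0],[0,0,0,0],[0,0,0,0],[0,0,0,0],[0,0,0,0],[0,0,0,0],[0,0,0,0],[0,0,0,0],[0,0,0,0],[0,0,0,0]]';python3 -m crank '[[0,0,0,0],[0,0,0,0],[0,0,0,0],[0,0,0,0],[0,0,0,0],[0,0,0,0],[0,0,0,0],[0,0,0,0],[0,0,0,0],[0,0,0,0]]' 0.3; python3 - <<'E'
from h import *
o=robot.get_obs();print(o['tool_pos'],o['wrist_force'],o['wrist_torque'])
im,d=robot.snapshot("side"); cv2.imwrite("pics/s13c.png",cv2.resize(im[210:360,350:550,::-1],(800,600),interpolation=cv2.INTER_CUBIC))
im,d=robot.snapshot("wrist"); cv2.imwrite("pics/w13.png",im[:,:,::-1])
E
```

```text
time: 35.0
tool_pos: [0.6018, -0.1835, 0.2269]
ee_rot: [-3.141, -0.0, 1.354]
wrist_force: [2.8, 0.9, 0.7]
width: 0.0039
time: 36.25
tool_pos: [0.6018, -0.1836, 0.227]
ee_rot: [-3.142, -0.0, 1.354]
wrist_force: [0.3, -0.4, 0.4]
width: 0.0328
[ 0.60183464 -0.18357701  0.22704922] [ 0.30307249 -0.35476048  0.35934106] [-0.08500881  0.09538558 -0.0152874 ]
```

View pics/s13c.png

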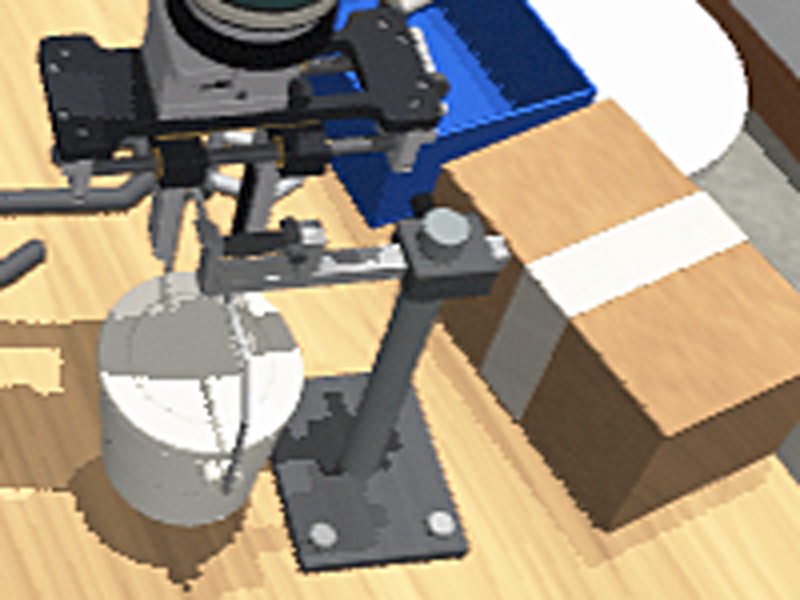

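View pics/w13.png

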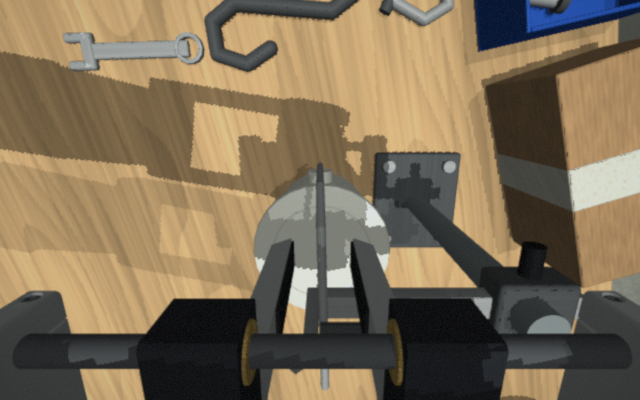

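```bash
python3 -m crank '[[0,0,-0.02,0],[0,0,-0.05,0],[0,0,-0.08,0],[0,0,-0.1,0],[0,0,-0.1,0],[0,0,-0.1,0],[0,0,-0.1,0],[0,0,-0.06,0],[0,0,-0.03,0],[0,0,0,0]]';python3 -m crank '[[0.05,-0.05,0,0],[0.1,-0.1,0,0],[0.15,-0.15,0,0],[0.15,-0.15,0,0],[0.15,-0.15,0,0],[0.1,-0.1,0,0],[0.05,-0.05,0,0],[0,0,0,0],[0,0,0,0],[0,0,0,0]]'; python3 - <<'E'
from h import *
for n,b in(("side",(240,390,340,540)),("top",(110,210,380,480)),("wrist",None)):
  im,d=robot.snapshot(n); im=im[:,:,::-1]; cv2.imwrite(f"pics/{n}14.png",im); np.save(f"pics/{n}14d.npy",d)
  P=robot.camera_params(n); np.save(f'pics/P14{n}.npy',P,allow_pickle=True)
im=cv2.imread("pics/side14.png");cv2.imwrite("pics/s14c.png",cv2.resize(im[230:350,350:510],(800,600),interpolation=cv2.INTER_CUBIC))
E
```

```text
time: 37.6
tool_pos: [0.6019, -0.1836, 0.3553]
ee_rot: [3.141, -0.0, 1.354]
wrist_force: [0.3, 0.0, 0.3]
width: 0.0328
time: 38.85
tool_pos: [0.488, -0.0056, 0.3545]
ee_rot: [-3.141, 0.0, 1.353]
wrist_force: [-0.4, -0.4, 0.9]
width: 0.0329
```

View pics/s14c.png

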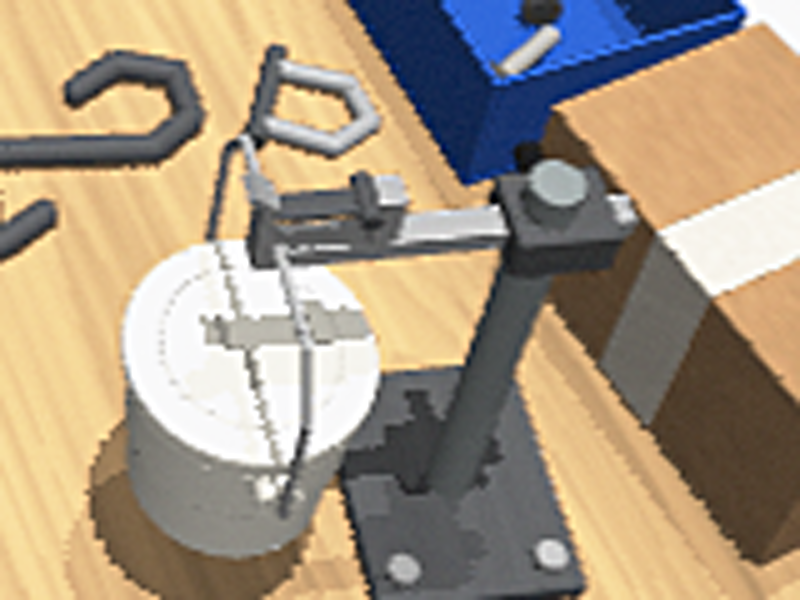

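View pics/top14.png

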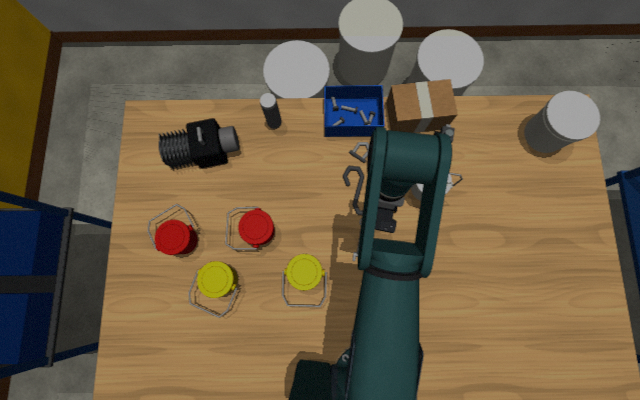

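View pics/wrist14.png

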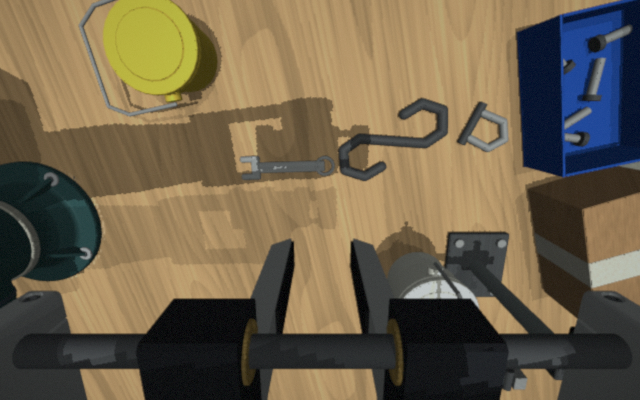

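```bash
python3 -m crank '[[0,0,0,0],[0,0,0,0],[0,0,0,0],[0,0,0,0],[0,0,0,0],[0,0,0,0],[0,0,0,0],[0,0,0,0],[0,0,0,0],[0,0,0,0]]';python3 - <<'E'
from h import *
a=cv2.imread("pics/side14.png")
im,d=robot.snapshot("side");im1=im[:,:,::-1].copy()
im,d=robot.snapshot("side");im2=im[:,:,::-1].copy()
r=(slice(240,350),slice(360,480))
print("diff 1.3s",cv2.absdiff(a,im1)[r].mean(),(cv2.absdiff(a,im1)[r].max(2)>60).sum()," noise",cv2.absdiff(im2,im1)[r].mean(),(cv2.absdiff(im2,im1)[r].max(2)>60).sum())
# lid height / plane from depth
p=robot.camera_params("side");T=np.array(p["world_from_camera"]);pts=[];low=[]
for v in range(275,345):
  for u in range(370,432):
    z=d[v,u];w=T@np.array([(u-p["cx"])/p["fx"]*z,(v-p["cy"])/p["fy"]*z,z,1])
    if .14<w[2]<.17: pts.append(w[:3])
    if .03<w[2]<.14: low.append(w[2])
pts=np.array(pts);c=np.linalg.lstsq(np.c_[pts[:,:2],np.ones(len(pts))],pts[:,2],rcond=None)[0];print("lid mean",pts.mean(0),"slope",c[:2],"wall lowest",np.percentile(low,1))
s0=cv2.imread("pics/side0.png");cv2.imwrite("pics/s15.png",im2)
E
```

```text
time: 40.25
tool_pos: [0.4876, -0.0049, 0.3551]
ee_rot: [3.142, -0.0, 1.354]
wrist_force: [-0.2, -0.1, -0.6]
width: 0.0329
diff 1.3s 1.4719949494949496 0  noise 1.428409090909091 0
lid mean [ 0.58859972 -0.2173521   0.15570902] slope [0.01857287 0.02616316] wall lowest 0.05130539735417289
```

View pics/s15.png

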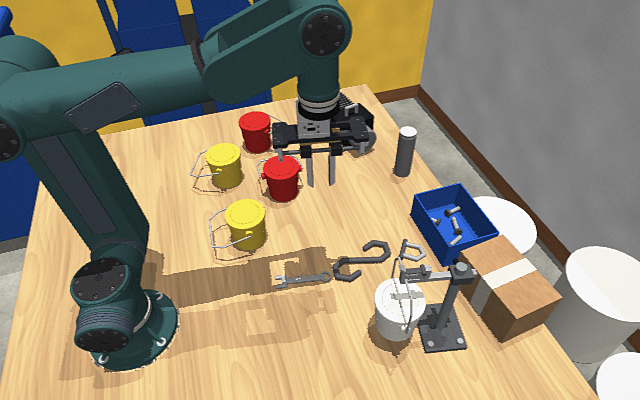

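The pail hangs level with its lid at 0.156 m, which matches the seat height minus 82 mm. It isn't moving, the latch is level above the wire, and the bystanders haven't moved.

```bash
python3 -c "
from bench import robot
print(robot.close_job())"
```

```text
the job is handed in; nothing more can be done
None
```

The pail now hangs at rest from the hook with the latch shut over its handle. I handed the job in at about 40 s of the 72 s allowed.

- **Handle:** I swung it upright by pushing with one fingertip pad from outside, with the jaws partly open around the wire. The pail moved about 1–2 mm on the bench; that is at the limit of what the cameras can measure.
- **Carry and latch:** I gripped the wire about 27 mm beside its middle and brought the pail in over the tip. I touched the tip's inner face at about 6 N, then pressed down along it until the latch snapped shut. A further 1 mm push met about 5 N, which showed the wire was at the bottom, and then I let go. The real seat was about 5 mm farther along +x and 2 mm lower than nominal.
- **Forces on the stand:** by the readings at the end of each move, I estimate about 11 N down and 7.5 N sideways at most, against the 25 N limit. Peaks within a move were not recorded.
- **Last checks:** the lid sits at 0.156 m, as expected for a wire resting in the hook, and tilts about 2°. The lowest part of the pail I could see is about 50 mm above the bench. Two side pictures 1.3 s apart differ only by noise. The S-hook, wrench, shackle and coloured pails look unmoved.
- **Disagreements:** the two overhead views put the pail's centre 2–4 mm apart at first, and I used the average. The gripper read 3.5–4 mm on a 5 mm wire, but the hold was firm.

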